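Reseat the rings of the bakery's order file

ROBOT

A 6-joint arm with a two-finger parallel gripper is mounted at the origin on the work surface. World frame = base frame: x ahead of the robot, y to its left, z up, the work surface at z = 0. Lengths are in m, angles in degrees, forces in N, time in s.
With the tool pointing down it reaches from about 0.35 to 0.925 m from the base axis. Payload 6.4 kg.
Tool frame: the origin (TCP) lies midway between the tips of the shut fingers; the grasp point (between the pads) lies 19 mm behind it; z points along the fingers, y is the line along which they close (so a half turn about z gives the same grasp; the last joint's range is limited). The gripper opens to 94 mm and grips with 3 to 60 N. Pads are 16 mm wide; open, the fingers measure 119 mm over their backs; the gripper's body (75 mm by 177 mm) begins 78 mm behind the grasp point.
Start: joints at [64.681, 14.043, 89.255, -0, 76.702, -9.975], TCP at [0.172, 0.627, 0.205] pointing down, gripper open.
Joint ranges: [-179.41, 179.41], [-58.25, 129.5], [7.25, 145.43], [-54.29, 234.29], [11.92, 165.04], [-157.13, 157.13]. Speed limits (degrees/s): [147.25, 147.25, 180, 180, 180, 180].

INTERFACE

Orientations are given as a 3x3 rotation matrix whose columns are the frame's x, y, z axes.
In Python, from rig import robot, snapshot, get_state gives the robot as it stands (robot), with the cameras as plain functions and the readings as plain functions.
- The arm moves only by the tool nudge_tcp, called after "Emit:" as a command line: name --pt "numbers of a row" for each row, then --argument value for the rest. Schema: {"type":"object","properties":{"rows":{"type":"array","items":{"type":"array","items":{"type":"number"},"minItems":6,"maxItems":6},"minItems":1,"maxItems":10},"aperture":{"type":"number"},"grip_force":{"type":"number"},"only":{"type":"string"},"quiet":{"type":"boolean"},"lines":{"type":"string"}},"required":["rows"],"additionalProperties":false}. rows is a list of rows, 1 to 10 of them, each of 6 numbers: dx, dy, dz in units of 100 mm, then a rotation vector rx, ry, rz in units of 2 degrees; each row is the pose to reach, as a shift and turn from the pose commanded when the call began, along the tool's axes at that moment; what a row does not reach only later rows make up. A row lasts 1/8 s, in which the tool goes at most 0.0625 m and 10.7 degrees, less where a joint would pass 70% of its speed; a pose out of reach is approached as far as the arm can. aperture is the opening from 0.0 (shut) to 1.0 (fully open), set as the call begins (left out keeps the last). The fingers move at their own pace and stop on an object; grip_force is the grip in N (left out, the last holds). Time passes only in rows, so rows that do not move let the fingers close. The tool returns the time, the measured TCP pose, the force, the opening and the grip force at its end. only (a regular expression) keeps the lines of the reply that match it, lines (a string "A,B") keeps lines A to B, and quiet returns only ok. Input that does not fit is refused with a message, and nothing moves.
- get_state(): the state, without advancing time (a new reading comes with each control period).
- snapshot(name): name is "scene" or "top" or "wrist"; returns a dict with "img" (400x640x3 uint8, red, green, blue), "fx", "fy", "cx", "cy" (pixels), "k1" (the pictures are not rectified: a ray, as slopes to the right and down, at radius r is drawn at 1 + k1 r^2 times it, then the intrinsics apply), "R" (3x3) and "t" (3): a world point X has camera coordinates R X + t. Camera axes: x right, y down, z forward; pixel columns grow to the right and rows downward; lengths in m; the calibration is good to about 2 mm. A picture is of the moment at which its call begins. There is no depth.
- robot.job_done(): hands the job in; it is judged then, once.
The state is a dict: "time_s": time; "joint_positions": joint angles; "joint_velocities": joint speeds; "joint_efforts": joint torques, N m; "tool_pos": TCP position; "tool_rot": TCP orientation; "ft_force": force on the tool from outside, world axes, zero at the start; "moment": the same for the moment, N m; "width": opening from 0.0 (shut) to 1.0 (fully open); "grasp_force": force on a finger pad.
Only numpy, scipy, OpenCV 4.12 (cv2) and the standard library are available. Lean on these libraries where they do the work, as an engineer would, in place of code of your own. Each camera call takes 0.05 s, during which the arm holds its last target. There are 200 camera calls.

TASK

The lever of the open order file on the bakery counter was left half shut, so its rings do not meet. Lift the file's lever all the way up until the rings stand wide open, then press it fully down so that the rings close properly. Leave the lever of the clipboard next to it down, as it is.

Things in the scene. Friction and masses are not known exactly. Their poses are not given: they have to be found in the camera images.
- file: Order file fixed flat on the counter, lying open, black with brown lining: 220 mm wide along y; along x back cover (190) with sheets and ring mechanism, spine (58), front cover (190). Origin on the counter under the lever's pivot; z up, x from sheets to spine (away from the robot), y along the pivot. Sheets' top z = 10. Two posts 50 high at x -30, y +-40; wire arches, at most 85 high, open to +x.
- file_lever (a joint): Lever of the file, rad: 0 = fully down, level, rings closed (stop); 1.4 = fully up, rings wide open (stop); the wire arches swing with it. Pivot line: x = 0, z = 34 mm in the file's frame, along y. Starts at 0.2 to 0.4, rings gaping. A stiff pivot (friction 0.06 N m, about 1 N at the tip) keeps it wherever it is left.
- file_tip (a point): Middle of the lever's rolled tip, to pinch from above across y (14 mm wide, 12 mm diameter; it can turn between the pads). The lever, a dark bar 12 mm wide, 6 thick, runs from the pivot to the file's -x (towards the robot). At angle q the tip is at x = -85 cos q, y = 0, z = 34 + 85 sin q mm in the file's frame. With the lever low, only the sheets are within 40 mm of it.
- clip_lever (a joint): Lever of a second arch mechanism, same make and size, on the clipboard beside the file (left or right of it): one brown board 235 by 150 mm with no spine or cover. It is down (0 rad) and is to stay down; 1.4 is up.

How it is judged:
By the outcome, as a careful person would: the job done as asked, in the order asked, and still so for the second after the job is handed in, with the robot touching nothing.
It also fails if it takes over 38 s, if anything falls off the work surface, if the arm or the gripper's body presses on something with over 40 N, if the wrist force passes 120 N, or if a joint passes its speed limit or range.

## Working session

There is one attempt and no reset: what is moved stays moved. The work goes in short steps, Python scripts to look and compute and a tool call to move; the robot and the scene stay as the last step left them, time stands still between calls to the robot, and variables do not carry over. Pictures are saved under pics/ and viewed, at most 10 in all, crops included, and the job is handed in when it is done.

```bash
ls; mkdir -p pics
```

Run:
```python
from rig import robot, snapshot, get_state
import cv2,numpy as np,pickle
D={}
for n in("scene","top","wrist"):
    s=snapshot(n);D[n]=s
    cv2.imwrite(f"pics/{n}0.png",s["img"][:,:,::-1])
    print(n,s["fx"],s["cx"],s["cy"],s["k1"],np.round(-s["R"].T@s["t"],3))
pickle.dump(D,open("d0.pkl","wb"))
s=get_state();print(s["time_s"],s["tool_pos"],np.round(s["tool_rot"],4),s["ft_force"])
```

```text
pics
rig.py
scene 414.08734272974056 318.09131214527196 193.32822443506853 -0.07843063741067784 [ 0.966 -0.349  0.52 ]
top 401.5678006282295 317.23109265458464 192.61018576319793 -0.049003883233508065 [ 0.375 -0.031  0.76 ]
wrist 278.31148456899575 319.85633587687005 196.99427522473914 0.014120184788993542 [0.097 0.648 0.384]
0.15 [0.17177892 0.62644397 0.20465373] [[-9.644e-01  2.645e-01 -6.000e-04]
 [ 2.645e-01  9.644e-01 -1.200e-03]
 [ 3.000e-04 -1.400e-03 -1.000e+00]] [-0.1815627   0.29473875 -0.13509038]
```

View pics/top0.png

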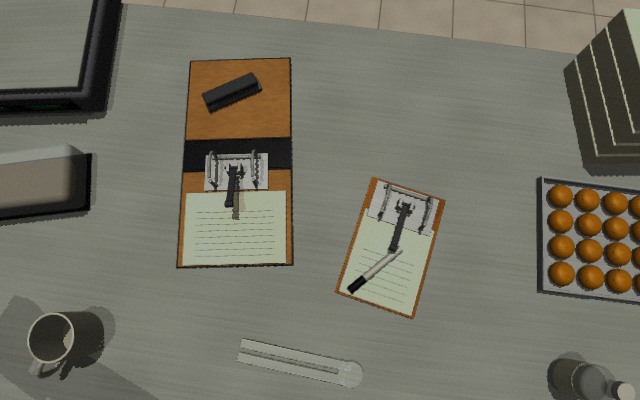

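View pics/scene0.png

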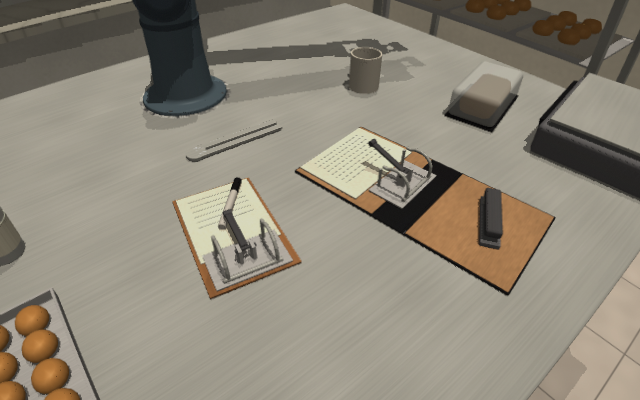

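The top view shows the open file with its lever tip near (231,205) and its pivot near (233,168). The clipboard is to the right, with its lever at about (403,203) to (394,250). In the scene view, the file's lever tip is near (371,143). Next I'll zoom in on both for the tip and take the file's corners from masks.

Create h.py:
```python
import numpy as np,cv2
def K(s): return np.array([[s["fx"],0,s["cx"]],[0,s["fy"],s["cy"]],[0,0,1.]])
def ray(s,px):
    p=cv2.undistortPoints(np.array([[px]],float),K(s),np.array([s["k1"],0,0,0,0])).ravel()
    # k1 applied to undistorted radius: same as OpenCV model
    R=np.array(s["R"]);d=R.T@np.r_[p,1];return -R.T@np.array(s["t"]),d/np.linalg.norm(d)
def plane(s,px,z):
    c,d=ray(s,px);return c+d*(z-c[2])/d[2]
def tri(obs):
    A=np.zeros((3,3));b=np.zeros(3);L=[]
    for s,px in obs:
        c,d=ray(s,px);M=np.eye(3)-np.outer(d,d);A+=M;b+=M@c;L.append((c,d))
    X=np.linalg.solve(A,b);return X,[np.linalg.norm(np.cross(X-c,d)) for c,d in L]
def proj(s,X):
    p,_=cv2.projectPoints(np.array(X,float).reshape(-1,1,3),cv2.Rodrigues(np.array(s["R"]))[0],np.array(s["t"],float),K(s),np.array([s["k1"],0,0,0,0]));return p.reshape(-1,2)
```

Run:
```python
import pickle,cv2,numpy as np
from h import *
D=pickle.load(open("d0.pkl","rb"))
a=cv2.resize(D["top"]["img"][130:230,180:300,::-1],None,fx=4,fy=4,interpolation=2)
b=cv2.resize(D["scene"]["img"][120:220,330:450,::-1],None,fx=4,fy=4,interpolation=2)
cv2.imwrite("pics/z1.png",np.vstack([a,b])[:, :] if 0 else np.hstack([a[:, :390],b[:, :400]]))
s=D["top"];hsv=cv2.cvtColor(s["img"],cv2.COLOR_RGB2HSV)
m=cv2.inRange(hsv,(5,120,40),(20,255,255));m[:, :170]=0;m[:,300:]=0;m[:50]=0;m[270:]=0
c=np.vstack([q for q in cv2.findContours(m,0,2)[0] if cv2.contourArea(q)>30])
r=cv2.boxPoints(cv2.minAreaRect(c));print(r)
h=cv2.convexHull(c);q=cv2.approxPolyDP(h,6,True).reshape(-1,2);print(q)
W=np.array([plane(s,p,0.003)for p in q.astype(float)]);print(W.round(4))
```

```text
[[174.7616    59.067802]
 [289.22632   57.82363 ]
 [291.4771   264.89697 ]
 [177.01239  266.14114 ]]
[[290 263]
 [177 265]
 [191  61]
 [289  59]]
[[0.4409 0.0328 0.003 ]
 [0.4082 0.2431 0.003 ]
 [0.8421 0.3134 0.003 ]
 [0.8734 0.1015 0.003 ]]
```

View pics/z1.png

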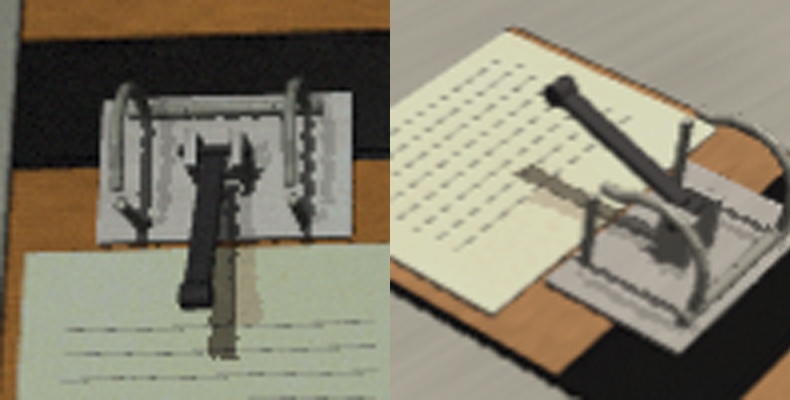

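Zoom: the file's rolled tip is at (229,203) in top and (372.7,143) in scene. The lever's pivot block is near (233,167) in top and (410,172) in scene.

Run:
```python
import pickle
from h import *
D=pickle.load(open("d0.pkl","rb"));t,s=D["top"],D["scene"]
T,e=tri([(t,(229.2,203.3)),(s,(372.8,143.))]);print("tip",T.round(4),np.round(e,4))
P,e=tri([(t,(233,167)),(s,(408,171))]);print("piv",P.round(4),np.round(e,4))
yaw=np.radians(9.1);ax=np.array([np.cos(yaw),np.sin(yaw),0])
for q in (np.arcsin((T[2]-.034)/.085),.2,.3,.4):
    o=T+.085*np.cos(q)*ax;o[2]=.034
    print(q,o.round(4),[proj(v,x).round(1).tolist() for v in(t,s) for x in (o,o+.085*np.sin(q)*np.array([0,0,1])-.085*np.cos(q)*ax)])
```

```text
tip [0.5257 0.1518 0.0636] [0.0001 0.0001]
piv [0.6046 0.1675 0.0354] [0.002 0.002]
0.35604367652286506 [0.6044 0.1644 0.034 ] [[[234.0, 166.8]], [[229.2, 203.3]], [[405.7, 172.5]], [[372.9, 143.0]]]
0.2 [0.6079 0.1649 0.034 ] [[[234.0, 165.0]], [[230.7, 205.0]], [[407.3, 173.3]], [[372.2, 148.4]]]
0.3 [0.6059 0.1646 0.034 ] [[[234.0, 166.0]], [[229.8, 203.9]], [[406.4, 172.8]], [[372.6, 144.9]]]
0.4 [0.603  0.1642 0.034 ] [[[234.0, 167.5]], [[228.8, 202.9]], [[405.1, 172.2]], [[373.0, 141.5]]]
```

Create go.py:
```python
import sys
from rig import robot, snapshot, get_state
from h import *
from scipy.spatial.transform import Rotation as Ro
def go(p,yaw=9.1):
    s=get_state();R=np.array(s["tool_rot"]);y=np.radians(yaw)
    Y=np.array([-np.sin(y),np.cos(y),0]);Z=np.array([0,0,-1.]);T=np.c_[np.cross(Y,Z),Y,Z]
    return (R.T@(np.array(p)-s["tool_pos"])).round(4),Ro.from_matrix(R.T@T).as_rotvec(degrees=True).round(2)
```

Run:
```python
from go import *
print(go([.5257,.1518,.15]))
```

```text
(array([-0.4669, -0.364 ,  0.055 ]), array([ -0.07,  -0.03, -24.44]))
```

The manual's scale: shifts go in units of 100 mm and turns go in units of 2 degrees. Converting my numbers, -0.467 m is -4.67, -0.42 m is -4.2, -24.4 degrees is -12.2.

Emit:
nudge_tcp --pt "-0.47 -0.36 -0.1 0 0 -2" --pt "-0.94 -0.73 -0.2 0 0 -4" --pt "-1.4 -1.1 -0.2 0 0 -6" --pt "-1.87 -1.46 -0.2 0 0 -8" --pt "-2.34 -1.82 -0.2 0 0 -10" --pt "-2.8 -2.18 -0.2 0 0 -12.2" --pt "-3.27 -2.55 -0.1 0 0 -12.2" --pt "-3.74 -2.91 0 0 0 -12.2" --pt "-4.2 -3.28 0.2 0 0 -12.2" --pt "-4.67 -3.64 0.4 0 0 -12.2" --aperture 0.5

```text
time_s: 1.4
tool_pos: [0.5269, 0.1505, 0.165]
tool_rot: [[-0.988, -0.157, 0.001], [-0.157, 0.988, 0.0], [-0.001, 0.0, -1.0]]
ft_force: [1.1, 1.0, -0.6]
width: 0.496
grasp_force: 0.0
```

Emit:
nudge_tcp --pt "0 0 0 0 0 0" --pt "0 0 0 0 0 0"

```text
time_s: 1.65
tool_pos: [0.5257, 0.1524, 0.1653]
tool_rot: [[-0.988, -0.157, -0.001], [-0.157, 0.988, 0.0], [0.001, 0.0, -1.0]]
ft_force: [0.4, 0.2, -0.7]
width: 0.501
grasp_force: 0.0
```

Run:
```python
from go import *
import pickle
s=snapshot("wrist");pickle.dump(s,open("w1.pkl","wb"));cv2.imwrite("pics/w1.png",s["img"][:,:,::-1])
print(go([.5257,.1518,.15]),proj(s,[.5257,.1518,.0636]))
```

```text
(array([ 0.0002, -0.0012,  0.0158]), array([0.02, 0.02, 0.  ])) [[318.66375278 195.50382501]]
```

View pics/w1.png

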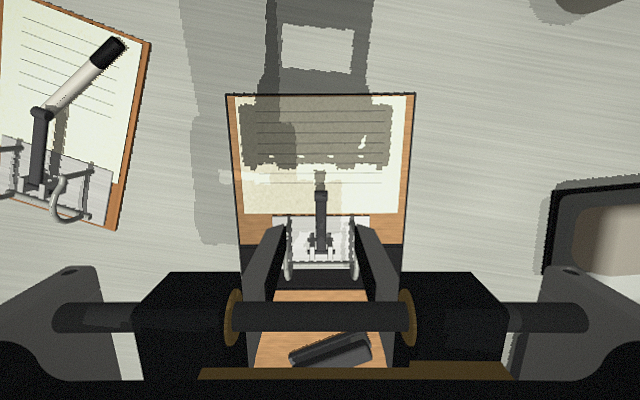

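The lever is centred at column about 320, so y is good. The tip's row, 175 or 190, is ambiguous because of shadow, so I'll zoom in.

Run:
```python
from h import *
import pickle
s=pickle.load(open("w1.pkl","rb"))
print(proj(s,[[.5257,.1518,.0636],[.6044,.1644,.034],[.6044,.1644,0.]]), -s["R"].T@s["t"])
cv2.imwrite("pics/w1z.png",cv2.resize(s["img"][150:280,260:380,::-1],None,fx=4.5,fy=4.5,interpolation=2))
```

```text
[[318.66375278 195.50382501]
 [318.92386332 251.79383307]
 [318.99569219 240.15613727]] [0.44928588 0.14083343 0.344578  ]
```

View pics/w1z.png

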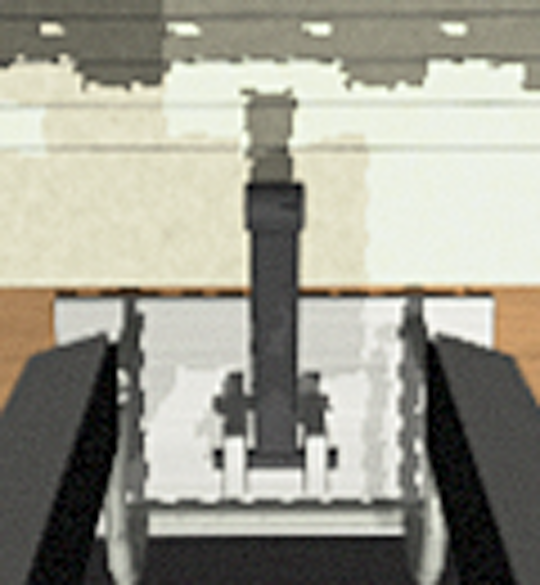

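The tip in the wrist view is at (321,195.6), which agrees with the prediction in row and is within 2 mm in y. So I'll descend straight and grip.

Scaled: 0.118 m is 1.18, 0.105 m is 1.05.

Emit:
nudge_tcp --pt "0 0 0.4 0 0 0" --pt "0 0 0.8 0 0 0" --pt "0 0 1.05 0 0 0" --pt "0 0 1.18 0 0 0" --pt "0 0 1.18 0 0 0" --aperture 0.5

```text
time_s: 2.33
tool_pos: [0.5256, 0.153, 0.0475]
tool_rot: [[-0.987, -0.159, -0.0], [-0.159, 0.987, -0.0], [0.0, 0.0, -1.0]]
ft_force: [0.2, -0.0, -0.1]
width: 0.496
grasp_force: 0.0
```

Emit:
nudge_tcp --pt "0 0 0 0 0 0" --pt "0 0 0 0 0 0" --pt "0 0 0 0 0 0" --pt "0 0 0 0 0 0" --pt "0 0 0 0 0 0" --pt "0 0 0 0 0 0" --aperture 0 --grip_force 25

```text
time_s: 3.08
tool_pos: [0.5261, 0.1529, 0.0476]
tool_rot: [[-0.988, -0.157, 0.0], [-0.157, 0.988, 0.001], [-0.001, 0.001, -1.0]]
ft_force: [-0.6, 5.4, 0.8]
width: 0.146
grasp_force: 25.0
```

Scaled: 0.001 m is 0.01, -0.046 m is -0.46.

Emit:
nudge_tcp --pt "-0.043 0.01 -0.097 0 0 0" --pt "-0.095 0.01 -0.184 0 0 0" --pt "-0.205 0.01 -0.314 0 0 0" --pt "-0.338 0.01 -0.419 0 0 0" --pt "-0.41 0.01 -0.46 0 0 0" --pt "-0.41 0.01 -0.46 0 0 0"

```text
time_s: 3.82
tool_pos: [0.5671, 0.1598, 0.0944]
tool_rot: [[-0.988, -0.157, 0.001], [-0.157, 0.988, 0.0], [-0.001, -0.0, -1.0]]
ft_force: [-3.7, 1.3, 3.4]
width: 0.145
grasp_force: 25.0
```

Emit:
nudge_tcp --pt "-0.08 0 -0.036 0 0 0" --pt "-0.16 0 -0.063 0 0 0" --pt "-0.243 0 -0.082 0 0 0" --pt "-0.243 0 -0.082 0 0 0"

```text
time_s: 4.32
tool_pos: [0.5915, 0.1637, 0.1021]
tool_rot: [[-0.988, -0.157, 0.002], [-0.157, 0.988, 0.0], [-0.002, 0.0, -1.0]]
ft_force: [-0.4, 2.2, 2.2]
width: 0.142
grasp_force: 25.0
```

Emit:
nudge_tcp --pt "-0.03 0 -0.003 0 0 0" --pt "-0.03 0 -0.003 0 0 0" --pt "-0.03 0 -0.003 0 0 0"

```text
time_s: 4.7
tool_pos: [0.5937, 0.1641, 0.1024]
tool_rot: [[-0.988, -0.157, 0.001], [-0.157, 0.988, 0.0], [-0.001, 0.0, -1.0]]
ft_force: [-2.7, 3.0, 3.9]
width: 0.14
grasp_force: 25.0
```

Scaled: -0.003 m is -0.03.

Emit:
nudge_tcp --pt "-0.03 0 0 0 0 0" --pt "-0.03 0 0 0 0 0" --pt "-0.03 0 0 0 0 0"

```text
time_s: 5.08
tool_pos: [0.5949, 0.1643, 0.1024]
tool_rot: [[-0.987, -0.158, -0.004], [-0.158, 0.987, -0.001], [0.004, -0.0, -1.0]]
ft_force: [-8.9, 0.7, 10.3]
width: 0.143
grasp_force: 25.0
```

Emit:
nudge_tcp --pt "-0.02 0 0 0 0 0" --pt "-0.03 0 0 0 0 0" --pt "-0.03 0 0 0 0 0"

```text
time_s: 5.45
tool_pos: [0.5956, 0.1645, 0.1023]
tool_rot: [[-0.987, -0.158, -0.01], [-0.158, 0.987, -0.002], [0.01, -0.0, -1.0]]
ft_force: [-16.5, -0.8, 16.1]
width: 0.139
grasp_force: 25.0
```

Run:
```python
from rig import robot, snapshot, get_state
import cv2,numpy as np
a=snapshot("scene")["img"][60:240,300:480,::-1]
b=snapshot("top")["img"][80:260,160:340,::-1]
cv2.imwrite("pics/up.png",cv2.resize(np.hstack([a,b]),None,fx=2.2,fy=2.2,interpolation=2))
```

```text
(no output)
```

View pics/up.png

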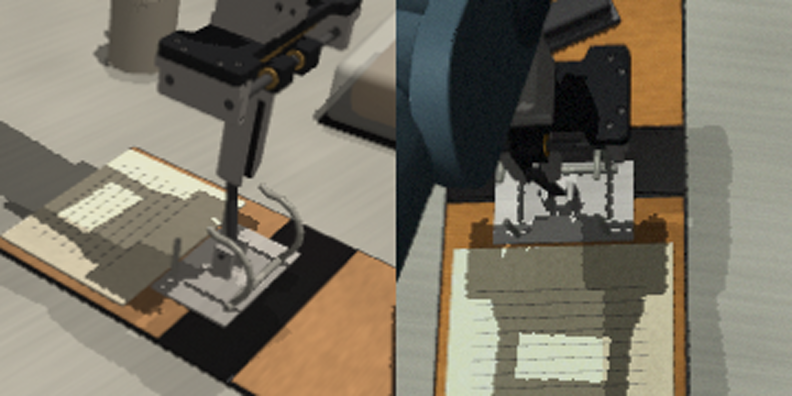

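The picture shows the lever nearly upright and the arches wide open. The rising x force (16 N with no further motion) says it's at its upper stop. Now I'll bring it down along the arc.

Scaled: 0.005 m is 0.05, 0.0689 m is 0.689.

Emit:
nudge_tcp --pt "0.05 0 0 0 0 0" --pt "0.214 0 0.046 0 0 0" --pt "0.365 0 0.123 0 0 0" --pt "0.498 0 0.228 0 0 0" --pt "0.607 0 0.358 0 0 0" --pt "0.689 0 0.507 0 0 0" --pt "0.689 0 0.507 0 0 0"

```text
time_s: 6.42
tool_pos: [0.5307, 0.1538, 0.0498]
tool_rot: [[-0.988, -0.157, -0.0], [-0.157, 0.988, -0.0], [0.001, -0.0, -1.0]]
ft_force: [1.0, 2.3, -0.1]
width: 0.143
grasp_force: 25.0
```

Emit:
nudge_tcp --pt "0.03 0 0.08 0 0 0" --pt "0.05 0 0.162 0 0 0" --pt "0.064 0 0.245 0 0 0" --pt "0.067 0 0.31 0 0 0" --pt "0.067 0 0.31 0 0 0"

```text
time_s: 7.05
tool_pos: [0.5245, 0.1529, 0.0196]
tool_rot: [[-0.988, -0.157, -0.0], [-0.157, 0.988, -0.0], [0.0, -0.0, -1.0]]
ft_force: [0.6, 1.4, 0.5]
width: 0.145
grasp_force: 25.0
```

Emit:
nudge_tcp --pt "0 0 0.02 0 0 0" --pt "0 0 0.02 0 0 0" --pt "0 0 0.02 0 0 0"

```text
time_s: 7.42
tool_pos: [0.5245, 0.1529, 0.0182]
tool_rot: [[-0.988, -0.157, -0.0], [-0.157, 0.988, -0.0], [0.0, -0.0, -1.0]]
ft_force: [0.3, 0.2, 0.7]
width: 0.145
grasp_force: 25.0
```

Emit:
nudge_tcp --pt "0 0 0.02 0 0 0" --pt "0 0 0.02 0 0 0" --pt "0 0 0.02 0 0 0"

```text
time_s: 7.8
tool_pos: [0.5246, 0.153, 0.017]
tool_rot: [[-0.987, -0.158, -0.0], [-0.158, 0.987, -0.0], [0.001, -0.0, -1.0]]
ft_force: [-3.4, -0.6, 7.6]
width: 0.141
grasp_force: 25.0
```

Scaled: 0.002 m is 0.02, 0.001 m is 0.01.

Emit:
nudge_tcp --pt "0 0 0.01 0 0 0" --pt "0 0 0.02 0 0 0" --pt "0 0 0.02 0 0 0"

```text
time_s: 8.18
tool_pos: [0.5248, 0.153, 0.0161]
tool_rot: [[-0.987, -0.158, -0.001], [-0.158, 0.987, -0.0], [0.001, -0.0, -1.0]]
ft_force: [-6.6, -2.3, 15.4]
width: 0.146
grasp_force: 25.0
```

Emit:
nudge_tcp --pt "0 0 0.01 0 0 0" --pt "0 0 0.02 0 0 0" --pt "0 0 0.02 0 0 0"

```text
time_s: 8.55
tool_pos: [0.5251, 0.153, 0.0147]
tool_rot: [[-0.987, -0.158, -0.001], [-0.158, 0.987, -0.0], [0.001, -0.0, -1.0]]
ft_force: [-9.4, -0.8, 19.4]
width: 0.146
grasp_force: 25.0
```

Scaled: -0.001 m is -0.01.

Emit:
nudge_tcp --pt "0 0 -0.01 0 0 0" --pt "0 0 -0.01 0 0 0" --pt "0 0 -0.01 0 0 0" --pt "0 0 -0.01 0 0 0" --aperture 0.45

```text
time_s: 9.05
tool_pos: [0.5243, 0.153, 0.0129]
tool_rot: [[-0.988, -0.157, -0.001], [-0.157, 0.988, -0.0], [0.001, 0.0, -1.0]]
ft_force: [0.2, 0.4, 0.1]
width: 0.448
grasp_force: 0.0
```

Emit:
nudge_tcp --pt "0 0 -0.2 0 0 0" --pt "0 0 -0.6 0 0 0" --pt "0 0 -1.2 0 0 0" --pt "0.6 0 -1.5 0 0 0" --pt "1.2 0 -1.5 0 0 0" --pt "1.5 0 -1.5 0 0 0" --pt "1.5 0 -1.5 0 0 0"

```text
time_s: 9.93
tool_pos: [0.3752, 0.1294, 0.163]
tool_rot: [[-0.988, -0.157, 0.001], [-0.157, 0.988, 0.0], [-0.001, -0.0, -1.0]]
ft_force: [0.6, 0.2, -0.3]
width: 0.447
grasp_force: 0.0
```

Run:
```python
from rig import robot, snapshot, get_state
from h import *
import pickle
D={n:snapshot(n) for n in("scene","top","wrist")};pickle.dump(D,open("d1.pkl","wb"))
a=D["scene"]["img"][100:300,160:460,::-1];b=D["top"]["img"][130:330,160:460,::-1]
cv2.imwrite("pics/end.png",cv2.resize(np.vstack([a,b]),None,fx=1.5,fy=1.5,interpolation=2))
ax=np.array([.9874,.1582,0])
for q in(0,.1):
  T=np.array([.6075,.1665,.034])-.085*np.cos(q)*ax+[0,0,.085*np.sin(q)];print(q,[proj(D[n],T).round(1) for n in("scene","top","wrist")])
a=D["scene"]["img"][120:220,330:450,::-1];b=D["wrist"]["img"][::,120:520,::-1]
cv2.imwrite("pics/endz.png",np.hstack([cv2.resize(a,(480,400),interpolation=2),b])[:, :800])
```

```text
0 [array([[371.1, 154.6]]), array([[231.8, 208.2]]), array([[319.7, 300.9]])]
0.1 [array([[371.7, 151.2]]), array([[230.8, 206.9]]), array([[319.7, 305.5]])]
```

View pics/end.png

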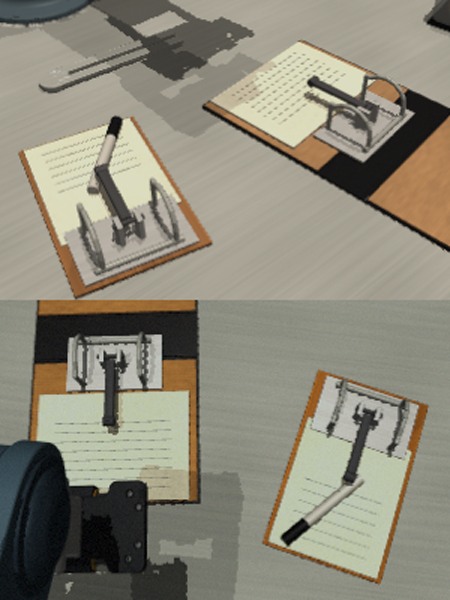

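View pics/endz.png

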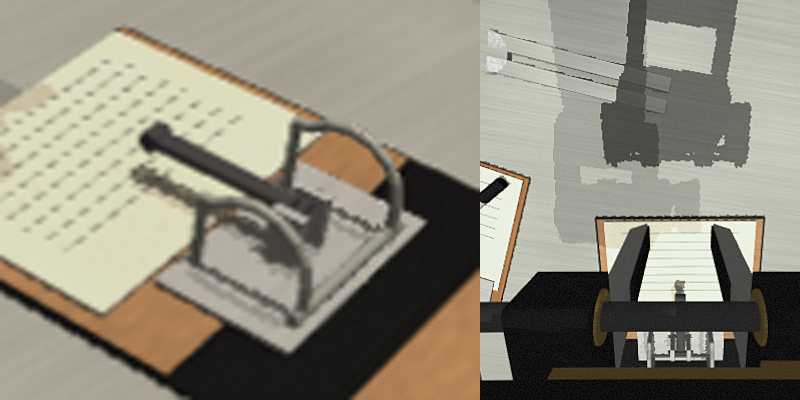

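In the scene view the rings now meet the posts, and the tip is at about (368.8,154.3). In the top view it is at (233,210.5). The clipboard lever is unchanged. I'll check the tip's height, then hand in.

Run:
```python
from h import *
import pickle
D=pickle.load(open("d1.pkl","rb"))
print(tri([(D["top"],(233.,210.3)),(D["scene"],(368.8,154.3))]))
D0=pickle.load(open("d0.pkl","rb"))
for n,b in(("scene",np.s_[170:310,165:305]),("top",np.s_[165:330,330:450])):
  d=cv2.absdiff(D[n]["img"][b],D0[n]["img"][b]).max(2);print(n,(d>60).sum())
```

```text
(array([0.51994541, 0.15006263, 0.03410417]), [np.float64(5.578977678969441e-05), np.float64(5.5789776789681634e-05)])
scene 0
top 0
```

Tip z is 34.1 mm, which is exactly level (0 rad), and the clipboard pixels haven't changed.

```bash
python3 -c "
from rig import robot, snapshot, get_state
print(robot.job_done())"
```

```text
the job is handed in; nothing more can be done
None
```

The file's lever was lifted to its upper stop with the rings wide open, then pressed fully down so the rings closed (tip measured level at 34.1 mm); the clipboard was not touched, and I handed the job in at about 10 s with the robot clear; no verdict was shown.

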